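# Seat four milled circuit boards in their matching enclosure bottoms

### The arm

A 6-joint arm with a two-finger parallel gripper is mounted at the origin on a cart in front of the work surface, level with it; the furniture and walls round the work are solid. World frame = base frame: x ahead of the robot, y to its left, z up, the work surface at z = 0. Lengths are in m, angles in rad, forces in N, time in s.
With the tool pointing down it reaches from about 0.375 to 0.75 m from the base axis. Payload 9 kg.
Tool frame: the origin (TCP) lies at the very end of the fingers, on their centre line; the grasp point (between the pads) lies 19 mm behind it (robot.grip_depth is the distance from the TCP to the grasp point, in m); z points along the fingers, y is the line along which they close (so a half turn about z gives the same grasp; the last joint's range is limited). The gripper opens to 85 mm and grips with 20 to 120 N. Pads are 22 mm wide; open, the fingers measure 114 mm over their backs; the gripper's body (76 mm by 85 mm) begins 54 mm behind the grasp point. The pads swing forward as they close: fully open they stand 13 mm farther back than shut.
Start: joints at [-1.507, 0.104, 0.097, 1.564, 0, 1.353], TCP at [0.167, -0.576, 0.231] pointing down, gripper open.
Joint ranges: [-2.99, 2.99], [-0.84, 1.86], [-1.1, 1.16], [-1.84, 2.11], [-1.51, 1.56], [-3.14, 3.14]. Speed limits (rad/s): [2.22, 2.22, 2.57, 3.14, 3.14, 3.14].

### API

Orientations are given as a rotation vector (axis times angle).
In Python, from plant import sensors, cams, robot gives the robot as it stands.
- The arm moves only by the shell command python3 -m jog 'ROWS' [FORCE]. ROWS is JSON, a list that holds one entry, the list of rows, each a list of 7 numbers: the shift along the tool's x, y, z as a fraction of full scale, then the turn, a rotation vector about the tool's x, y, z as a fraction of full scale, then the gripper's target within -1 to 1 (shut at 1, half-way at 0, fully open at -1). A call has 1 to 5 rows; each row is the pose to reach, as a shift and turn from the pose commanded when the call began, along the tool's axes at that moment; what a row does not reach only later rows make up. Full scale, the value 1, is 300 mm for a shift and pi/2 rad for a turn. A row lasts 1/12 s, in which the tool goes at most 41.7 mm and 7.16 degrees, less where a joint would pass 70% of its speed; a pose out of reach is approached as far as the arm can. A call with a number of a shift or a turn outside -1 to 1 is refused whole. A call with a gripper value outside its range is refused whole. The fingers move at their own pace and stop on an object; FORCE is the grip in N (left out, the last holds). Time passes only in rows, so rows that repeat a pose let the fingers close. It gives the time, the measured TCP pose, the force, the opening and the grip force at its end, in the units of the state.
- sensors.state(): the state, without advancing time (a new reading comes with each control period).
- cams.camera(name): name is "side" or "top"; returns the picture (420x560x3 uint8, red, green, blue); there is no depth.
- cams.calibration(name): a dict with "camera_matrix" (3x3 intrinsics, pixels), "dist" ([k1, k2, p1, p2, k3] as OpenCV has them; the pictures are not rectified), "position" and "rotation" of the camera in the world. Camera axes: x right, y down, z forward; pixel columns grow to the right and rows downward; lengths in m; the calibration is good to about 2 mm. A picture is of the moment at which its call begins. calibration takes no time and is no camera call.
- robot.job_done(): hands the job in; it is judged then, once.
The state is a dict: "t": time; "joints": joint angles; "joint_velocities": joint speeds; "joint_efforts": joint torques, N m; "eef_pos": TCP position; "orientation": TCP orientation; "force": force on the tool from outside, world axes, zero at the start; "torque": the same for the moment, N m; "grip_width": finger opening in m; "gripper_force": force on a finger pad.
Only numpy, scipy, OpenCV 4.12 (cv2) and the standard library are available. Lean on these libraries where they do the work, as an engineer would, in place of code of your own. Each camera call takes 0.05 s, during which the arm holds its last target. There are 200 camera calls.

### The job

Put each of the four finished circuit boards into the open enclosure bottom made for its size, with its screw terminals at the cable slot, lying level and fully down on the four screw posts. Set the boards down gently rather than dropping them, and leave the flux jar and the solder reel where they stand.

Things in the scene. Friction and masses are not known exactly. Their poses are not given: they have to be found in the camera images.
- supply_board: Long narrow circuit board 108 x 44 x 2.4 mm, about 170 g, flat on the desk. Its one tall part (grip its upper half across y): black transformer block 36 (x) x 27 (y), rising 30 above the board; the rest is under 12.5. Origin: board underside, below the tall part's middle; x along the board to the edge with the screw terminals, z up. Board spans x -38 to 70, y +-22.
- supply_base: Open dark plastic box for the long narrow board, fixed; outside 132 x 68, rim 24 mm high, 3 mm walls. Cable slot in its +x end. Four corner posts, tops at z 10, carry the board; play 9 mm a side, 4 at the seat (tapered ribs). Origin: underside, below the seated board's origin (same axes, 10 higher). Inside x -47 to 79, y +-31.
- regulator_board: Square circuit board 76 x 76 x 2.4 mm, about 120 g, flat on the desk. Its one tall part (grip its upper half across y): finned aluminium heat sink 40 (x) x 22 (y), rising 30 above the board; the rest is under 12.5. Origin: board underside, below the tall part's middle; x along the board to the edge with the screw terminals, z up. Board spans x -26 to 50, y +-38.
- regulator_base: Open dark plastic box for the square board, fixed; outside 100 x 100, rim 24 mm high, 3 mm walls. Cable slot in its +x end. Four corner posts, tops at z 10, carry the board; play 9 mm a side, 4 at the seat (tapered ribs). Origin: underside, below the seated board's origin (same axes, 10 higher). Inside x -35 to 59, y +-47.
- relay_board: Medium-sized oblong circuit board 90 x 58 x 2.4 mm, about 110 g, flat on the desk. Its one tall part (grip its upper half across y): dark grey relay block 29 (x) x 25 (y), rising 30 above the board; the rest is under 12.5. Origin: board underside, below the tall part's middle; x along the board to the edge with the screw terminals, z up. Board spans x -32 to 58, y +-29.
- relay_base: Open dark plastic box for the medium-sized oblong board, fixed; outside 114 x 82, rim 24 mm high, 3 mm walls. Cable slot in its +x end. Four corner posts, tops at z 10, carry the board; play 9 mm a side, 4 at the seat (tapered ribs). Origin: underside, below the seated board's origin (same axes, 10 higher). Inside x -41 to 67, y +-38.
- filter_board: Small circuit board 58 x 44 x 2.4 mm, about 70 g, flat on the desk. Its one tall part (grip its upper half across y): light grey capacitor block 31 (x) x 18 (y), rising 30 above the board; the rest is under 12.5. Origin: board underside, below the tall part's middle; x along the board to the edge with the screw terminals, z up. Board spans x -21 to 37, y +-22.
- filter_base: Open dark plastic box for the small board, fixed; outside 82 x 68, rim 24 mm high, 3 mm walls. Cable slot in its +x end. Four corner posts, tops at z 10, carry the board; play 9 mm a side, 4 at the seat (tapered ribs). Origin: underside, below the seated board's origin (same axes, 10 higher). Inside x -30 to 46, y +-31.
- flux_jar: Small amber jar with a black screw lid, 45 mm across, 42 mm high, standing beside the work; origin at the centre of its underside. It stays where it is.
- solder_reel: Reel of solder wire with black flanges, 52 mm across, 28 mm high, lying flat beside the work; origin at the centre of its underside. It stays where it is.

How it is judged:
By the outcome, as a careful person would: the job done as asked, in the order asked, and still so for the second after the job is handed in, with the robot touching nothing.
It also fails if it takes over 96 s, if anything falls off the work surface, if the arm or the gripper's body presses on something with over 40 N, if the wrist force passes 120 N, or if a joint passes its speed limit or range.

## Working session

There is one attempt and no reset: what is moved stays moved. The work goes in short steps, Python scripts to look and compute and a shell command to move; the robot and the scene stay as the last step left them, time stands still between calls to the robot, and variables do not carry over. Pictures are saved under pics/ and viewed, at most 14 in all, crops included, and the job is handed in when it is done.

```bash
mkdir -p pics; ls
python3 - <<'E'
from plant import sensors,cams,robot
import cv2
for n in("top","side"):
    im=cams.camera(n); cv2.imwrite(f"pics/{n}0.png",cv2.resize(im[:,:,::-1],(800,600),interpolation=cv2.INTER_CUBIC)); cv2.imwrite(f"{n}.png",im[:,:,::-1])
    print(n,cams.calibration(n))
print(sensors.state())
E
```

```text
pics
top {'camera_matrix': array([[391.31179035,   0.        , 283.12416813],
       [  0.        , 391.31179035, 207.70553988],
       [  0.        ,   0.        ,   1.        ]]), 'dist': array([-0.06192395,  0.        ,  0.        ,  0.        ,  0.        ]), 'position': array([ 0.44340662, -0.07118124,  1.16360962]), 'rotation': array([-2.17071961,  2.22306354, -0.09614705])}
side {'camera_matrix': array([[482.11420107,   0.        , 276.02482838],
       [  0.        , 482.11420107, 206.00476399],
       [  0.        ,   0.        ,   1.        ]]), 'dist': array([0.01919236, 0.        , 0.        , 0.        , 0.        ]), 'position': array([ 0.466847  , -0.98951372,  0.82673786]), 'rotation': array([-2.28447964,  0.07699399, -0.03551999])}
{'t': 0.1, 'joints': array([-1.50673198e+00,  1.04601963e-01,  9.65588067e-02,  1.56390326e+00,
        2.04677034e-05,  1.35308951e+00]), 'joint_velocities': array([-0.0007607 , -0.00121122,  0.0026615 ,  0.00227893, -0.00077751,
        0.00086175]), 'joint_efforts': array([ 6.90241126e-03, -5.58210576e+01,  5.04717708e+01,  1.30031057e-02,
       -1.91714194e-04, -5.32550132e-06]), 'eef_pos': array([ 0.16682667, -0.57603754,  0.23062859]), 'orientation': array([-3.10933207e+00, -4.40981552e-01, -1.70638841e-04]), 'force': array([-0.09305185, -0.04302261, -1.20446098]), 'torque': array([ 0.0193529 ,  0.00918203, -0.01365423]), 'gripper_force': 0.0, 'grip_width': 0.08552621232773026}
```

View pics/top0.png

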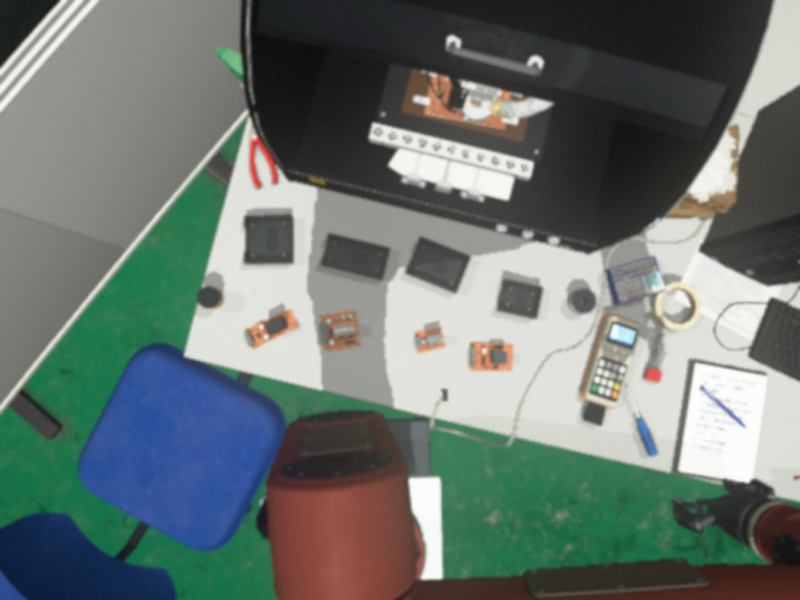

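View pics/side0.png

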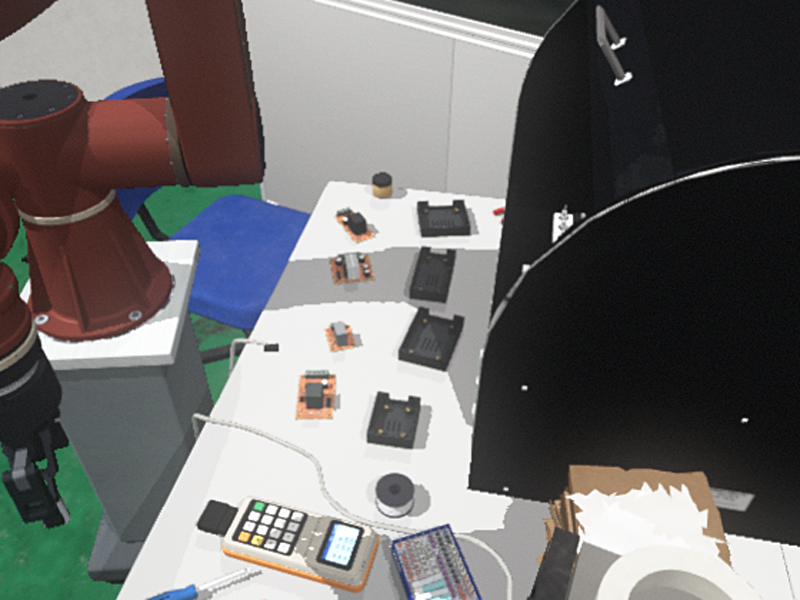

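The top view shows boards at (272,327) supply, (340,330) regulator, (430,338) filter and (491,355) relay. The bases are at (268,240) regulator, (356,256) supply, (437,264) relay and (519,297) filter. The jar is at (209,297) and the reel at (582,300). In the side view the slot gaps are in the box walls. Next I'll measure contours and take a close crop.

```bash
cat > h.py <<'E'
import numpy as np,cv2
from scipy.spatial.transform import Rotation as R
from plant import cams
def ray(name,uv,z):
    c=cams.calibration(name); uv=np.asarray(uv,float).reshape(-1,1,2)
    n=cv2.undistortPoints(uv,c["camera_matrix"],c["dist"])[:,0]
    d=np.c_[n,np.ones(len(n))]@R.from_rotvec(c["rotation"]).as_matrix().T
    p=c["position"]; return p+d*((z-p[2])/d[:,2])[:,None]
def proj(name,P):
    c=cams.calibration(name); M=R.from_rotvec(c["rotation"]).as_matrix().T
    return cv2.projectPoints(np.asarray(P,float),cv2.Rodrigues(M)[0],-M@c["position"],c["camera_matrix"],c["dist"])[0][:,0]
def rect(name,cnt,z):
    P=ray(name,cnt.reshape(-1,2),z)[:,:2]
    (c,s,a)=cv2.minAreaRect((P*1000).astype(np.float32)); 
    if s[0]<s[1]: s=s[::-1];a+=90
    return np.round(c,1),np.round(s,1),round((a+90)%180-90,1)
E
python3 - <<'E'
from h import *
for n in("top","side"):
    im=cv2.imread(n+".png"); hsv=cv2.cvtColor(im,cv2.COLOR_BGR2HSV)
    H,S,V=[hsv[:,:,i].astype(int) for i in range(3)]
    org=((H<22)&(S>90)&(V>110)).astype(np.uint8)*255
    org=cv2.morphologyEx(org,cv2.MORPH_CLOSE,np.ones((5,5)))
    drk=((V<75)).astype(np.uint8)*255
    for nm,m,z in(("org",org,.0024),("drk",drk,.024)):
        for c in cv2.findContours(m,0,cv2.CHAIN_APPROX_NONE)[0]:
            if 60<cv2.contourArea(c)<3000:
                r=rect(n,c,z)
                if .3<r[0][0]/1000<.8 and abs(r[0][1])<600: print(n,nm,np.round(c.reshape(-1,2).mean(0)),*r)
im=cv2.imread("top.png")[135:270,125:425]
cv2.imwrite("pics/crop.png",cv2.resize(im,(800,360),interpolation=cv2.INTER_CUBIC))
im=cv2.imread("side.png")[130:320,200:330]
cv2.imwrite("pics/crops.png",cv2.resize(im,(410,600),interpolation=cv2.INTER_CUBIC))
E
```

```text
top org [345. 250.] [ 394.2 -272.2] [80.9 53.3] 88.4
top org [238. 239.] [431.1  38.3] [69.  27.1] -88.3
top org [300. 238.] [ 431.3 -144. ] [49.4 39.9] -81.1
top org [237. 223.] [478.1  43.3] [68.2 26.5] -82.4
top org [191. 229.] [463.8 181.5] [101.4  40.3] -65.6
top drk [146. 207.] [529.6 306.8] [38.5 32.2] 88.7
top drk [303. 179.] [ 586.7 -164.4] [102.2  73.6] 67.4
top drk [248. 179.] [606.3   4.9] [124.1  62.2] 75.0
top drk [187. 154.] [681.4 184. ] [88.7 20.9] 90.0
side org [217. 398.] [ 375.9 -552.6] [200.   70.2] -1.1
side org [221. 278.] [ 391.8 -274.6] [84.8 55.4] 86.7
side org [238. 238.] [ 430.5 -147.3] [53.9 41.3] -80.6
side org [246. 190.] [454.3  37.5] [73.3 69.8] 7.8
side org [247. 161.] [462.2 178.5] [102.2  41.5] -65.5
side org [267. 133.] [526.1 308.5] [40.7 38.3] 86.2
side drk [389. 397.] [ 692.3 -585.7] [106.7  37.5] 58.5
side drk [238. 382.] [ 429.3 -537.9] [58.2 43.1] 71.0
side drk [272. 284.] [ 511.6 -333.2] [66.2 62.8] 76.5
side drk [300. 238.] [ 583.7 -177.8] [129.   82.2] 67.1
side drk [303. 192.] [603.8 -10.8] [151.8  66.8] 75.0
side drk [248. 157.] [466.8 156.4] [62.7 36.1] -58.3
side drk [310. 153.] [644.8 164.9] [121.7  96.7] 88.7
```

View pics/crop.png

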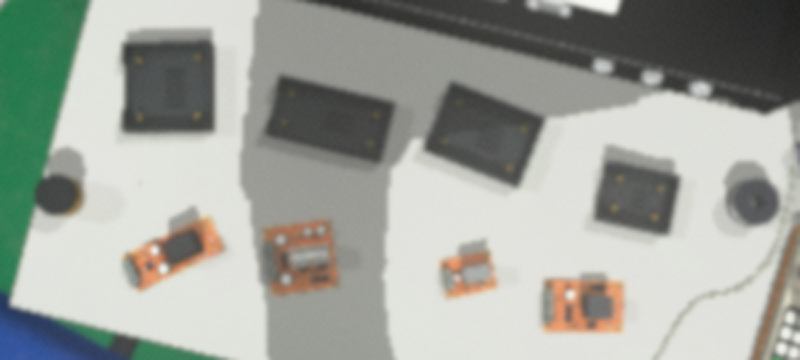

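View pics/crops.png

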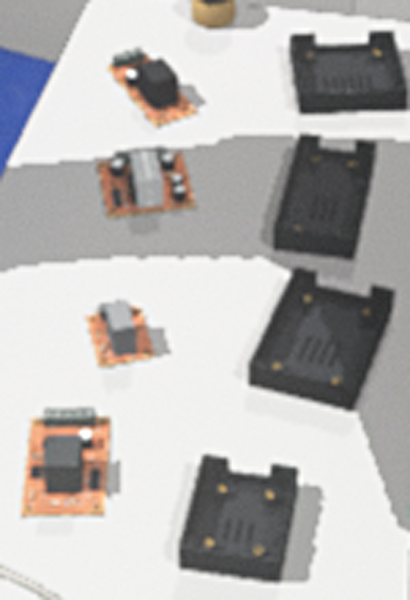

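The slots in all four boxes are at the far (+y, image-left) end, and all four boards' terminals are at their left ends. In the side crop, brass posts are visible in every box (e.g. regulator at 310,52 and 377,52). Next I'll do the precise measurement.

Run:
```python
from h import *
print("hood",np.round(ray("top",[[210,126],[315,152],[413,175]],0),3).tolist(), np.round(ray("side",[[330,340],[345,205]],0),3).tolist())
B=dict(supply=((.463,.180),114,108,44,38),regulator=((.4543,.04),95,76,76,26),relay=((.393,-.272),88,90,58,32),filter=((.431,-.145),99,58,44,21))
X=dict(supply=((.606,.0),75,16),regulator=((.645,.175),89,12),relay=((.587,-.17),67,13),filter=((.5116,-.333),76,8))
for n in("top","side"):
    im=cv2.imread(n+".png"); hsv=cv2.cvtColor(im,cv2.COLOR_BGR2HSV)
    big=cv2.resize(im,None,fx=4,fy=4,interpolation=cv2.INTER_CUBIC); hb=cv2.cvtColor(big,cv2.COLOR_BGR2HSV).astype(int)
    org=(hb[:,:,0]<24)&(hb[:,:,1]>70)&(hb[:,:,2]>60)
    for k,(c,yaw,L,W,b) in B.items():
        v,u=np.nonzero(org); P=ray(n,np.c_[(u-1.5)/4,(v-1.5)/4],.0024)[:,:2]*1000
        P=P[np.linalg.norm(P-np.array(c)*1000,axis=1)<.6*np.hypot(L,W)]
        m=np.zeros((1200,1400),np.uint8); 
        cc,s,a=cv2.minAreaRect(P.astype(np.float32)); 
        a=[x for x in(a,a+90,a-90,a+180) if abs(x-yaw)<45][0]
        ex=np.array([np.cos(np.radians(a)),np.sin(np.radians(a))]);ey=np.array([-ex[1],ex[0]])
        q=P@np.c_[ex,ey]; lo,hi=np.percentile(q,0.3,axis=0),np.percentile(q,99.7,axis=0)
        o=(lo[0]+b)*ex+(lo[1]+hi[1])/2*ey
        print(n,k,"yaw",round(a,1),"size",np.round(hi-lo,1),"origin",np.round(o,1))
    # brass posts inside the boxes
    H,S,V=[hb[:,:,i] for i in range(3)]
    br=((H>8)&(H<32)&(S>70)&(V>55)).astype(np.uint8)
    nn,_,st,ce=cv2.connectedComponentsWithStats(br)
    P=ray(n,(ce-1.5)/4,.010)[:,:2]*1000
    for k,(c,yaw,off) in X.items():
        i=[j for j in range(1,nn) if st[j,4]>=8 and np.linalg.norm(P[j]-np.array(c)*1000)<75]
        print(n,k,[(np.round(P[j],1).tolist(),int(st[j,4])) for j in i])
```

```text
hood [[0.774, 0.119, 0.0], [0.688, -0.196, 0.0], [0.612, -0.493, 0.0]] [[0.611, -0.45, 0.0], [0.712, -0.047, 0.0]]
top supply yaw 114.4 size [103.5  42.8] origin [469.2 169. ]
top regulator yaw 97.1 size [73.9 74.9] origin [456.5  30. ]
top relay yaw 87.8 size [85.7 57.1] origin [ 392.8 -283.8]
top filter yaw 99.9 size [54.5 42.9] origin [ 432.6 -150.7]
top supply []
top regulator [([681.1, 151.9], 10), ([679.4, 218.1], 26), ([614.8, 153.5], 44), ([615.3, 217.4], 11)]
top relay []
top filter [([534.8, -315.7], 14), ([501.4, -308.2], 12), ([489.9, -353.9], 34)]
side supply yaw 114.4 size [104.8  43.4] origin [468.1 166.2]
side regulator yaw 96.7 size [73.8 74.7] origin [455.3  27.3]
side relay yaw 87.3 size [87.  56.5] origin [ 391.5 -285.8]
side filter yaw 99.7 size [56.5 42.6] origin [ 431.6 -154. ]
side supply [([632.7, 46.3], 10)]
side regulator [([678.6, 216.1], 70)]
side relay [([578.2, -121.8], 50), ([622.2, -140.6], 21), ([547.2, -193.9], 56), ([589.6, -213.2], 55)]
side filter [([500.2, -308.9], 86), ([532.3, -316.9], 92), ([488.8, -354.3], 93), ([521.0, -363.5], 83)]
```

```bash
cat >> h.py <<'E'
def plan(*W):
    "W: (x,y,z mm, yaw of tool x deg, or None=keep), tool down; prints tool-frame fractions for successive calls"
    from plant import sensors
    s=sensors.state(); p=s["eef_pos"]; M=R.from_rotvec(s["orientation"])
    for x,y,z,yaw in W:
        t=np.array([x,y,z])/1000
        N=R.from_euler("z",yaw,degrees=True)*R.from_euler("x",180,degrees=True)
        print(np.round(np.r_[M.inv().apply(t-p)/.3,(M.inv()*N).as_rotvec()/(np.pi/2)],3).tolist(),"len",round(np.linalg.norm(t-p)*1000))
        p,M=t,N
E
python3 - <<'E'
from h import *
yaw=np.radians(75); ex=np.array([np.cos(yaw),np.sin(yaw)]);ey=np.array([-ex[1],ex[0]])
from scipy.ndimage import maximum_filter
for n in("top","side"):
    im=cv2.imread(n+".png"); big=cv2.resize(im,None,fx=4,fy=4,interpolation=cv2.INTER_CUBIC).astype(float)
    big=cv2.GaussianBlur(big,(0,0),2); d=big[:,:,2]-big[:,:,0]
    mx=(d==maximum_filter(d,21))
    v,u=np.nonzero(mx); P=ray(n,np.c_[(u-1.5)/4,(v-1.5)/4],.010)[:,:2]*1000
    for k,c in dict(supply=(606,0),relay=(585,-166)).items():
        for i in np.argsort(-d[v,u]):
            if np.linalg.norm(P[i]-c)<62 and d[v[i],u[i]]>6: print(n,k,np.round(P[i],1),round(d[v[i],u[i]]))
plan((300,-420,200,49),(420,-240,170,82),(460,-40,150,110),(468.7,167.6,110,114.4))
E
```

```text
top supply [611.3 -45.9] 18
top supply [579.4 -37.8] 17
top supply [637.4  47.9] 15
top supply [604.7  56.6] 14
top supply [651.3 -37.8] 6
top supply [655.3 -28.2] 6
top relay [ 548.4 -192.8] 27
top relay [ 592.1 -209.1] 19
top relay [ 580.5 -120.9] 15
top relay [ 622.9 -138.4] 14
top relay [ 546.8 -128.9] 7
top relay [ 524.4 -169.8] 7
top relay [ 526.3 -181.8] 6
top relay [ 530.6 -155.2] 6
side supply [633.  46.] 23
side supply [578.9 -36.3] 14
side supply [603.6  54.7] 14
side relay [ 547.2 -193.8] 50
side relay [ 589.5 -213. ] 45
side relay [ 578.1 -122.3] 38
side relay [ 621.9 -140.6] 24
[0.571, -0.376, 0.103, -0.001, -0.0, -0.365] len 207
[0.715, -0.092, 0.1, -0.0, 0.0, -0.367] len 218
[0.679, 0.039, 0.067, 0.0, 0.0, -0.311] len 205
[0.64, 0.264, 0.133, 0.0, 0.0, -0.049] len 212
```

```bash
python3 -m jog '[[[0.571,-0.376,0.103,0,0,-0.365,-0.2],[0.571,-0.376,0.103,0,0,-0.365,-0.2],[0.571,-0.376,0.103,0,0,-0.365,-0.2],[0.571,-0.376,0.103,0,0,-0.365,-0.2],[0.571,-0.376,0.103,0,0,-0.365,-0.2]]]'
python3 -m jog '[[[0.715,-0.092,0.1,0,0,-0.367,-0.2],[0.715,-0.092,0.1,0,0,-0.367,-0.2],[0.715,-0.092,0.1,0,0,-0.367,-0.2],[0.715,-0.092,0.1,0,0,-0.367,-0.2],[0.715,-0.092,0.1,0,0,-0.367,-0.2]]]'
python3 - <<'E'
from h import *
plan((460,-40,150,110),(468.6,167.6,110,114.4),(468.6,167.6,16,114.4))
E
```

```text
t: 0.52
eef_pos: [0.3008, -0.4186, 0.1997]
orientation: [-2.854, -1.312, -0.0]
force: [1.0, -1.0, -0.5]
grip_width: 0.0512
gripper_force: 0.0
t: 0.93
eef_pos: [0.415, -0.2467, 0.1713]
orientation: [2.364, 2.069, -0.0]
force: [-0.2, -0.8, 0.5]
grip_width: 0.0508
gripper_force: 0.0
[0.703, 0.057, 0.071, 0.0, 0.0, -0.307] len 213
[0.64, 0.264, 0.133, 0.0, 0.0, -0.049] len 212
[0.0, -0.0, 0.313, 0.0, 0.0, 0.0] len 94
```

```bash
python3 -m jog '[[[0.69,0.045,0.067,0,0,-0.31,-0.2],[0.69,0.045,0.067,0,0,-0.31,-0.2],[0.69,0.045,0.067,0,0,-0.31,-0.2],[0.69,0.045,0.067,0,0,-0.31,-0.2],[0.69,0.045,0.067,0,0,-0.31,-0.2]]]' >/dev/null
python3 -m jog '[[[0.64,0.264,0.133,0,0,-0.049,-0.2],[0.64,0.264,0.133,0,0,-0.049,-0.2],[0.64,0.264,0.133,0,0,-0.049,-0.2],[0.64,0.264,0.133,0,0,-0.049,-0.2],[0.64,0.264,0.133,0,0,-0.049,-0.2]]]' >/dev/null
python3 -m jog '[[[0,0,0,0,0,0,-0.2],[0,0,0,0,0,0,-0.2],[0,0,0,0,0,0,-0.2]]]'
python3 - <<'E'
from h import *
im=cams.camera("side")[:,:,::-1]; cv2.imwrite("pics/s1.png",cv2.resize(im[80:240,170:330],(600,600),interpolation=cv2.INTER_CUBIC))
plan((468.6,167.6,16,114.4))
E
```

```text
t: 2.02
eef_pos: [0.4651, 0.1588, 0.1121]
orientation: [-1.702, -2.64, 0.001]
force: [0.4, 0.7, -0.3]
grip_width: 0.0514
gripper_force: 0.0
[0.025, 0.023, 0.321, -0.0, 0.0, -0.001] len 97
```

View pics/s1.png

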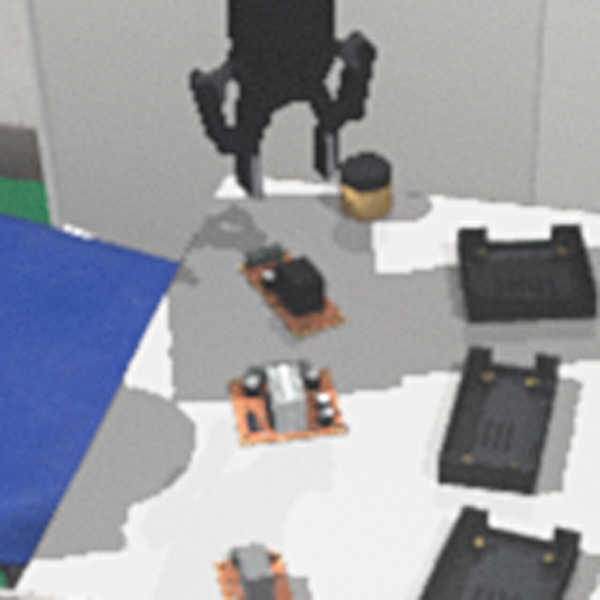

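The open fingers are above the supply board, with tips at (250,190) and (325,180) and the board at (295,285), so I can descend.

```bash
python3 -m jog '[[[0.025,0.023,0.15,0,0,0,-0.2],[0.025,0.023,0.25,0,0,0,-0.2],[0.025,0.023,0.321,0,0,0,-0.2],[0.025,0.023,0.321,0,0,0,-0.2],[0.025,0.023,0.321,0,0,0,-0.2]]]'
python3 -m jog '[[[0,0,0,0,0,0,1],[0,0,0,0,0,0,1],[0,0,0,0,0,0,1],[0,0,0,0,0,0,1],[0,0,0,0,0,0,1]]]' 60
python3 -m jog '[[[0,0,0,0,0,0,1],[0,0,0,0,0,0,1],[0,0,0,0,0,0,1]]]' 60
python3 - <<'E'
from h import *
plan((468.6,167.6,16,114.4))
E
```

```text
t: 2.48
eef_pos: [0.4681, 0.1672, 0.0158]
orientation: [-1.705, -2.637, 0.002]
force: [0.9, -0.2, -0.2]
grip_width: 0.0511
gripper_force: 0.0
t: 2.9
eef_pos: [0.4707, 0.1682, 0.0187]
orientation: [1.702, 2.636, 0.003]
force: [-0.5, -1.8, 8.4]
grip_width: 0.0256
gripper_force: 60.1
t: 3.15
eef_pos: [0.4706, 0.1682, 0.0186]
orientation: [1.702, 2.636, 0.003]
force: [-0.1, -2.8, 6.9]
grip_width: 0.0251
gripper_force: 60.1
[0.001, -0.007, 0.009, 0.002, 0.001, -0.001] len 3
```

```bash
python3 -m jog '[[[0,0,-0.05,0,0,0,1],[0,0,-0.1,0,0,0,1],[0,0,-0.2,0,0,0,1],[0,0,-0.27,0,0,0,1],[0,0,-0.27,0,0,0,1]]]'
python3 - <<'E'
from h import *
plan((530,90,95,95),(603.2,-10.8,95,75))
E
```

```text
t: 3.57
eef_pos: [0.4718, 0.1687, 0.103]
orientation: [1.7, 2.634, 0.008]
force: [2.1, -0.4, -1.1]
grip_width: 0.0253
gripper_force: 59.6
[-0.319, 0.068, 0.028, 0.005, 0.001, 0.215] len 98
[-0.356, 0.214, 0.0, -0.0, -0.0, 0.222] len 125
```

```bash
python3 -m jog '[[[-0.32,0.068,0.02,0,0,0.215,1],[-0.32,0.068,0.02,0,0,0.215,1],[-0.32,0.068,0.02,0,0,0.215,1],[-0.32,0.068,0.02,0,0,0.215,1]]]'
python3 -m jog '[[[-0.356,0.214,0,0,0,0.222,1],[-0.356,0.214,0,0,0,0.222,1],[-0.356,0.214,0,0,0,0.222,1],[-0.356,0.214,0,0,0,0.222,1],[-0.356,0.214,0,0,0,0.222,1]]]'
python3 -m jog '[[[0,0,0,0,0,0,1],[0,0,0,0,0,0,1],[0,0,0,0,0,0,1]]]'
python3 - <<'E'
from h import *
for n in("side","top"):
    im=cams.camera(n)[:,:,::-1]; cv2.imwrite(n+"2.png",im)
    big=cv2.resize(im,None,fx=4,fy=4,interpolation=cv2.INTER_CUBIC); hb=cv2.cvtColor(big,cv2.COLOR_BGR2HSV).astype(int)
    org=(hb[:,:,0]<24)&(hb[:,:,1]>70)&(hb[:,:,2]>50)
    v,u=np.nonzero(org); P=ray(n,np.c_[(u-1.5)/4,(v-1.5)/4],.080)[:,:2]*1000
    k=np.linalg.norm(P-(605,5),axis=1)<80
    print(n,k.sum(),rect(n,np.c_[(u-1.5)/4,(v-1.5)/4][k],.080))
im=cv2.imread("side2.png");cv2.imwrite("pics/s2.png",cv2.resize(im[90:260,230:400],(600,600),interpolation=cv2.INTER_CUBIC))
plan((603.2,-10.8,95,75))
E
```

```text
t: 3.9
eef_pos: [0.5287, 0.0864, 0.0911]
orientation: [2.132, 2.305, 0.0]
force: [0.1, -0.6, -1.5]
grip_width: 0.0254
gripper_force: 59.6
t: 4.32
eef_pos: [0.6004, -0.0128, 0.0906]
orientation: [-2.493, -1.911, 0.001]
force: [-0.1, 0.3, -1.1]
grip_width: 0.0252
gripper_force: 59.9
t: 4.57
eef_pos: [0.5995, -0.0102, 0.0913]
orientation: [2.49, 1.915, 0.0]
force: [0.4, -0.1, -1.7]
grip_width: 0.0256
gripper_force: 59.9
side 2957 (array([603.5,  -4.3]), array([111.6,  51.5]), 75.5)
top 33708 (array([608.,  16.]), array([159.7, 137.1]), -15.5)
[0.002, 0.011, -0.012, 0.0, -0.0, 0.001] len 5
```

View pics/s2.png

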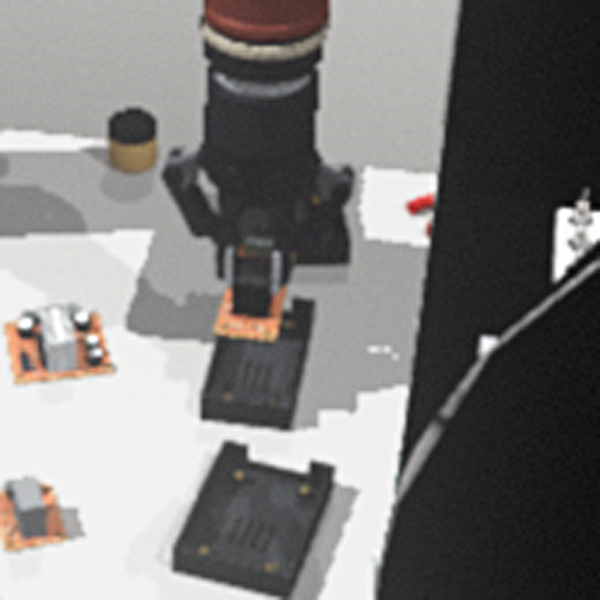

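The supply board is held level over its box; its back edge runs from (215,330) to (278,338) in the crop. I'll check the in-hand offset along x from that edge.

Run:
```python
from h import *
p=ray("side",[[230+215*.2833,90+331*.2833],[230+279*.2833,90+340*.2833]],.0745)*1000
print(p.round(1),p.mean(0).round(1), "exp (side frame)",(599.5-38*.259-.6, -10.2-38*.966-1.3))
plan((603.2,-10.8,50,75),(603.2,-10.8,30.5,75))
```

```text
[[568.6 -42.1  74.5]
 [612.9 -55.3  74.5]] [590.8 -48.7  74.5] exp (side frame) (589.058, -48.208)
[0.002, 0.011, 0.138, 0.0, -0.0, 0.001] len 42
[0.0, -0.0, 0.065, 0.0, 0.0, 0.0] len 20
```

```bash
python3 -m jog '[[[0.002,0.011,0,0,0,0,1],[0.002,0.011,0.08,0,0,0,1],[0.002,0.011,0.138,0,0,0,1],[0.002,0.011,0.165,0,0,0,1],[0.002,0.011,0.19,0,0,0,1]]]'
python3 -m jog '[[[0,0,0.003,0,0,0,1],[0,0,0.006,0,0,0,1],[0,0,0.009,0,0,0,1],[0,0,0.009,0,0,0,1]]]'
```

```text
t: 5.08
eef_pos: [0.6029, -0.0114, 0.0331]
orientation: [-2.491, -1.913, 0.001]
force: [-0.0, 0.3, -1.9]
grip_width: 0.0253
gripper_force: 60.0
t: 5.42
eef_pos: [0.6039, -0.0118, 0.0322]
orientation: [2.491, 1.912, 0.001]
force: [-0.6, 1.1, -1.5]
grip_width: 0.0258
gripper_force: 60.0
```

```bash
python3 -m jog '[[[0,0,0.003,0,0,0,1],[0,0,0.006,0,0,0,1],[0,0,0.006,0,0,0,1]]]' | sed -n '2p;4p'
python3 -m jog '[[[0,0,0.003,0,0,0,1],[0,0,0.006,0,0,0,1],[0,0,0.006,0,0,0,1]]]' | sed -n '2p;4p'
```

```text
eef_pos: [0.6034, -0.0117, 0.0297]
force: [0.1, 0.6, -2.7]
eef_pos: [0.6035, -0.0117, 0.0287]
force: [-2.9, 0.7, 5.1]
```

Contact came at the expected height of 28.7 mm. I'll release, rise, and move to the regulator board.

```bash
python3 -m jog '[[[0,0,0,0,0,0,0.2],[0,0,0,0,0,0,0],[0,0,0,0,0,0,-0.1],[0,0,0,0,0,0,-0.2],[0,0,0,0,0,0,-0.2]]]'
python3 -m jog '[[[0,0,-0.06,0,0,0,-0.2],[0,0,-0.15,0,0,0,-0.2],[0,0,-0.25,0,0,0,-0.2],[0,0,-0.25,0,0,0,-0.2]]]'
python3 - <<'E'
from h import *
plan((455.9,28.6,100,96.9),(455.9,28.6,16,96.9))
E
```

```text
t: 6.33
eef_pos: [0.6033, -0.0117, 0.0277]
orientation: [2.492, 1.912, -0.0]
force: [0.2, -0.4, 0.3]
grip_width: 0.0509
gripper_force: 0.0
t: 6.67
eef_pos: [0.6064, -0.0124, 0.1092]
orientation: [2.487, 1.909, 0.008]
force: [1.9, -0.2, 0.8]
grip_width: 0.0512
gripper_force: 0.0
[0.002, -0.52, 0.026, 0.005, 0.001, -0.243] len 156
[0.0, -0.0, 0.28, 0.0, 0.0, 0.0] len 84
```

```bash
python3 -m jog '[[[0.002,-0.52,0.026,0,0,-0.243,-0.2],[0.002,-0.52,0.026,0,0,-0.243,-0.2],[0.002,-0.52,0.026,0,0,-0.243,-0.2],[0.002,-0.52,0.026,0,0,-0.243,-0.2],[0.002,-0.52,0.026,0,0,-0.243,-0.2]]]' >/dev/null
python3 -m jog '[[[0,0,0,0,0,0,-0.2],[0,0,0,0,0,0,-0.2]]]'|sed -n 2,3p
python3 - <<'E'
from h import *
im=np.hstack([cv2.resize(cams.camera(n)[:,:,::-1][r:r+90,c:c+90],(400,400),interpolation=cv2.INTER_CUBIC) for n,r,c in(("side",150,260),("top",135,205))])
cv2.imwrite("pics/s3.png",im)
plan((455.9,28.6,16,96.9))
E
```

```text
eef_pos: [0.4537, 0.029, 0.0955]
orientation: [2.083, 2.349, 0.001]
[-0.001, 0.006, 0.265, 0.001, 0.0, -0.001] len 79
```

View pics/s3.png

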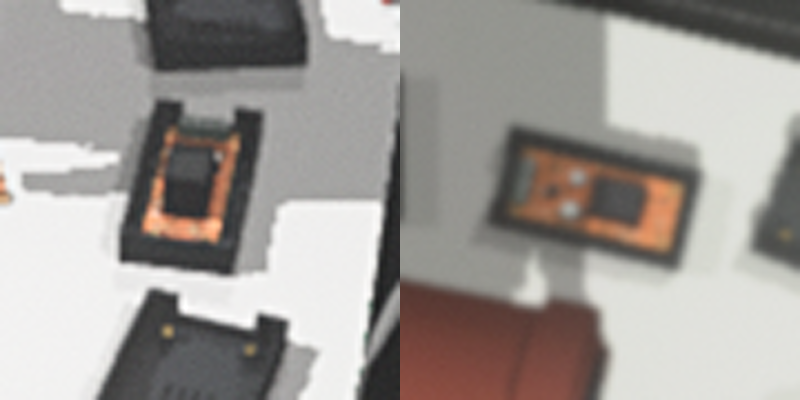

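The supply board sits inside its box, level, with the terminals at the slot (side crop 205,125). Next I'll grip the regulator.

```bash
python3 -m jog '[[[0,0.006,0.12,0,0,0,-0.2],[0,0.006,0.2,0,0,0,-0.2],[0,0.006,0.265,0,0,0,-0.2],[0,0.006,0.265,0,0,0,-0.2],[0,0.006,0.265,0,0,0,-0.2]]]'|sed -n '2p;4p'
python3 -m jog '[[[0,0,0,0,0,0,1],[0,0,0,0,0,0,1],[0,0,0,0,0,0,1],[0,0,0,0,0,0,1],[0,0,0,0,0,0,1]]]' 60 >/dev/null
python3 -m jog '[[[0,0,0,0,0,0,1],[0,0,0,0,0,0,1],[0,0,0,0,0,0,1]]]' 60
python3 -m jog '[[[0,0,-0.05,0,0,0,1],[0,0,-0.1,0,0,0,1],[0,0,-0.2,0,0,0,1],[0,0,-0.27,0,0,0,1],[0,0,-0.27,0,0,0,1]]]' >/dev/null
python3 -m jog '[[[0,0,0,0,0,0,1],[0,0,0,0,0,0,1]]]'
python3 - <<'E'
from h import *
plan((560,100,95,93),(647.1,172.0,95,89.8))
E
```

```text
eef_pos: [0.4546, 0.0293, 0.0153]
force: [-0.7, 0.5, -0.3]
t: 8.43
eef_pos: [0.4558, 0.0292, 0.0171]
orientation: [2.083, 2.349, 0.002]
force: [-0.5, 0.5, 5.4]
grip_width: 0.0205
gripper_force: 60.0
t: 9.02
eef_pos: [0.4544, 0.0295, 0.096]
orientation: [-2.084, -2.35, 0.0]
force: [-0.5, 0.0, -1.6]
grip_width: 0.0205
gripper_force: 59.1
[0.191, 0.378, 0.003, -0.0, 0.0, 0.043] len 127
[0.224, 0.302, 0.0, 0.0, -0.0, 0.036] len 113
```

```bash
python3 -m jog '[[[0.191,0.378,0,0,0,0.043,1],[0.191,0.378,0,0,0,0.043,1],[0.191,0.378,0,0,0,0.043,1],[0.191,0.378,0,0,0,0.043,1]]]' >/dev/null
python3 -m jog '[[[0.226,0.302,0,0,0,0.036,1],[0.226,0.302,0,0,0,0.036,1],[0.226,0.302,0,0,0,0.036,1],[0.226,0.302,0,0,0,0.036,1]]]' >/dev/null
python3 -m jog '[[[0,0,0,0,0,0,1],[0,0,0,0,0,0,1],[0,0,0,0,0,0,1]]]'
python3 - <<'E'
from h import *
im=cams.camera("side")[:,:,::-1];cv2.imwrite("pics/s4.png",cv2.resize(im[80:200,250:370],(600,600),interpolation=cv2.INTER_CUBIC))
plan((647.1,172.6,33,89.8))
E
```

```text
t: 9.93
eef_pos: [0.6463, 0.1718, 0.096]
orientation: [-2.226, -2.216, 0.002]
force: [-0.1, -0.2, -0.9]
grip_width: 0.0204
gripper_force: 59.5
[0.003, 0.002, 0.212, -0.0, 0.0, -0.001] len 63
```

View pics/s4.png

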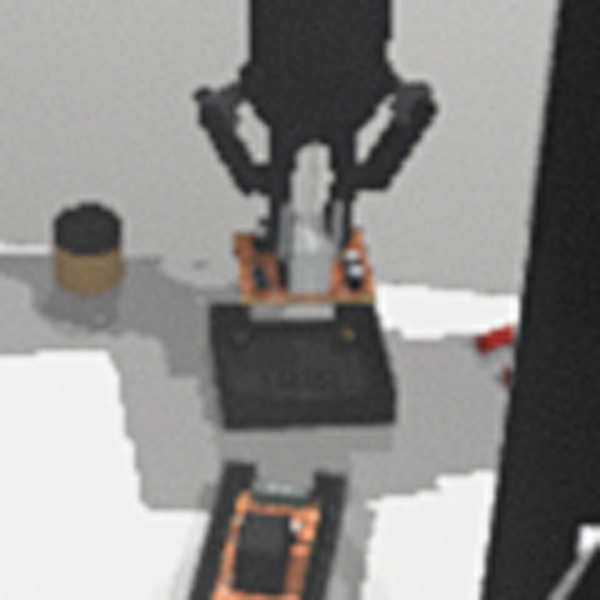

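The regulator board is held level over its box, with its back edge from (240,302) to (373,300) in the crop.

```bash
python3 -c "
from h import *
p=ray('side',[[298,140.4],[324.6,140]],.080)*1000
print(p.round(1),p.mean(0).round(1),'exp 645.7,143.9')"
python3 -m jog '[[[0.003,0.002,0.08,0,0,0,1],[0.003,0.002,0.14,0,0,0,1],[0.003,0.002,0.18,0,0,0,1],[0.003,0.002,0.212,0,0,0,1],[0.003,0.002,0.212,0,0,0,1]]]' | sed -n '2p;4p'
python3 -m jog '[[[0,0,0.003,0,0,0,1],[0,0,0.006,0,0,0,1],[0,0,0.009,0,0,0,1],[0,0,0.009,0,0,0,1]]]'| sed -n '2p;4p'
```

```text
[[605.4 144.7  80. ]
 [680.1 141.6  80. ]] [642.8 143.2  80. ] exp 645.7,143.9
eef_pos: [0.6463, 0.1728, 0.0308]
force: [-0.4, 0.8, -1.5]
eef_pos: [0.6484, 0.1733, 0.031]
force: [-0.1, 0.2, -0.8]
```

```bash
python3 -m jog '[[[0,0,0.003,0,0,0,1],[0,0,0.006,0,0,0,1],[0,0,0.006,0,0,0,1]]]' | sed -n '2p;4p'
python3 -m jog '[[[0,0,0.003,0,0,0,1],[0,0,0.006,0,0,0,1],[0,0,0.006,0,0,0,1]]]' | sed -n '2p;4p'
```

```text
eef_pos: [0.6478, 0.1733, 0.0283]
force: [0.3, -0.6, -0.8]
eef_pos: [0.6479, 0.1733, 0.0271]
force: [-2.3, -0.4, 4.5]
```

```bash
python3 -m jog '[[[0,0,0,0,0,0,0.2],[0,0,0,0,0,0,0],[0,0,0,0,0,0,-0.1],[0,0,0,0,0,0,-0.2],[0,0,0,0,0,0,-0.2]]]' | sed -n '2p;4p'
python3 -m jog '[[[0,0,-0.06,0,0,0,-0.2],[0,0,-0.15,0,0,0,-0.2],[0,0,-0.25,0,0,0,-0.2],[0,0,-0.25,0,0,0,-0.2],[0,0,-0.25,0,0,0,-0.2]]]'|sed -n 1,2p
python3 - <<'E'
from h import *
plan((560,0,105,88.5),(470,-155,100,88),(392.1,-284.8,95,87.5),(392.1,-284.8,16,87.5))
E
```

```text
eef_pos: [0.6478, 0.1733, 0.0264]
force: [0.6, -0.1, 0.2]
t: 12.07
eef_pos: [0.6494, 0.1734, 0.104]
[-0.579, -0.296, -0.005, 0.003, -0.0, 0.014] len 195
[-0.524, -0.286, 0.017, -0.0, -0.0, 0.006] len 179
[-0.441, -0.244, 0.017, 0.0, -0.0, 0.006] len 151
[0.0, -0.0, 0.263, 0.0, 0.0, 0.0] len 79
```

```bash
python3 -m jog '[[[-0.579,-0.296,0,0,0,0.014,-0.2],[-0.579,-0.296,0,0,0,0.014,-0.2],[-0.579,-0.296,0,0,0,0.014,-0.2],[-0.579,-0.296,0,0,0,0.014,-0.2],[-0.579,-0.296,0,0,0,0.014,-0.2]]]' >/dev/null
python3 -m jog '[[[-0.524,-0.286,0.017,0,0,0.006,-0.2],[-0.524,-0.286,0.017,0,0,0.006,-0.2],[-0.524,-0.286,0.017,0,0,0.006,-0.2],[-0.524,-0.286,0.017,0,0,0.006,-0.2],[-0.524,-0.286,0.017,0,0,0.006,-0.2]]]' >/dev/null
python3 -m jog '[[[-0.441,-0.244,0.017,0,0,0.006,-0.2],[-0.441,-0.244,0.017,0,0,0.006,-0.2],[-0.441,-0.244,0.017,0,0,0.006,-0.2],[-0.441,-0.244,0.017,0,0,0.006,-0.2],[-0.441,-0.244,0.017,0,0,0.006,-0.2]]]' >/dev/null
python3 -m jog '[[[0,0,0,0,0,0,-0.2],[0,0,0,0,0,0,-0.2]]]'|sed -n 1,3p
python3 - <<'E'
from h import *
im=np.hstack([cv2.resize(cams.camera(n)[:,:,::-1][r:r+90,c:c+90],(400,400),interpolation=cv2.INTER_CUBIC) for n,r,c in(("side",115,265),("top",125,145))])
cv2.imwrite("pics/s5.png",im)
plan((392.1,-284.8,16,87.5))
E
```

```text
t: 13.48
eef_pos: [0.3904, -0.2838, 0.0905]
orientation: [-2.27, -2.169, -0.001]
[-0.004, 0.004, 0.25, -0.0, -0.0, 0.0] len 75
```

View pics/s5.png

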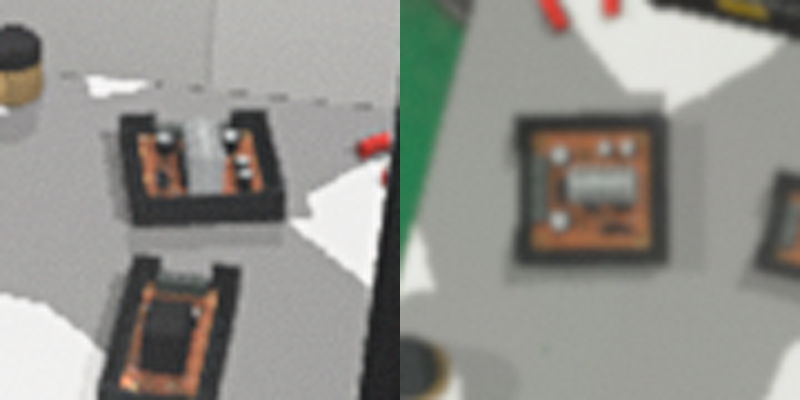

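The regulator board is seated square in its box, with the terminals at the left slot (top crop 535,190). Next is the relay.

```bash
python3 -m jog '[[[-0.004,0.004,0.12,0,0,0,-0.2],[-0.004,0.004,0.2,0,0,0,-0.2],[-0.004,0.004,0.25,0,0,0,-0.2],[-0.004,0.004,0.25,0,0,0,-0.2],[-0.004,0.004,0.25,0,0,0,-0.2]]]'|sed -n '2p;4p'
python3 -m jog '[[[0,0,0,0,0,0,1],[0,0,0,0,0,0,1],[0,0,0,0,0,0,1],[0,0,0,0,0,0,1],[0,0,0,0,0,0,1]]]' 60 >/dev/null
python3 -m jog '[[[0,0,0,0,0,0,1],[0,0,0,0,0,0,1],[0,0,0,0,0,0,1]]]' 60
python3 -m jog '[[[0,0,-0.05,0,0,0,1],[0,0,-0.1,0,0,0,1],[0,0,-0.2,0,0,0,1],[0,0,-0.27,0,0,0,1],[0,0,-0.27,0,0,0,1]]]' >/dev/null
python3 -m jog '[[[0,0,0,0,0,0,1],[0,0,0,0,0,0,1]]]'
python3 - <<'E'
from h import *
plan((490,-230,95,77),(579.9,-178.2,95,66.6))
E
```

```text
eef_pos: [0.3918, -0.2845, 0.016]
force: [-0.5, 0.3, -0.5]
t: 14.67
eef_pos: [0.3928, -0.2867, 0.0182]
orientation: [2.268, 2.169, 0.0]
force: [1.4, 1.6, 7.5]
grip_width: 0.0237
gripper_force: 60.1
t: 15.25
eef_pos: [0.3916, -0.2857, 0.097]
orientation: [-2.271, -2.171, 0.0]
force: [0.6, -0.5, -1.3]
grip_width: 0.0238
gripper_force: 59.2
[0.2, 0.319, 0.007, -0.0, -0.0, 0.116] len 113
[0.236, 0.253, 0.0, 0.0, -0.0, 0.116] len 104
```

```bash
python3 -m jog '[[[0.2,0.319,0.007,0,0,0.116,1],[0.2,0.319,0.007,0,0,0.116,1],[0.2,0.319,0.007,0,0,0.116,1],[0.2,0.319,0.007,0,0,0.116,1]]]' >/dev/null
python3 -m jog '[[[0.236,0.253,0,0,0,0.116,1],[0.236,0.253,0,0,0,0.116,1],[0.236,0.253,0,0,0,0.116,1],[0.236,0.253,0,0,0,0.116,1]]]' >/dev/null
python3 -m jog '[[[0,0,0,0,0,0,1],[0,0,0,0,0,0,1],[0,0,0,0,0,0,1]]]'
python3 - <<'E'
from h import *
im=cams.camera("side")[:,:,::-1];cv2.imwrite("pics/s6.png",cv2.resize(im[150:290,230:370],(600,600),interpolation=cv2.INTER_CUBIC))
plan((579.4,-179.3,33,66.6))
E
```

```text
t: 16.17
eef_pos: [0.5788, -0.1787, 0.0946]
orientation: [-2.626, -1.722, 0.001]
force: [-0.2, -0.6, -1.1]
grip_width: 0.0234
gripper_force: 59.7
[-0.001, 0.002, 0.206, -0.0, 0.0, -0.001] len 62
```

View pics/s6.png

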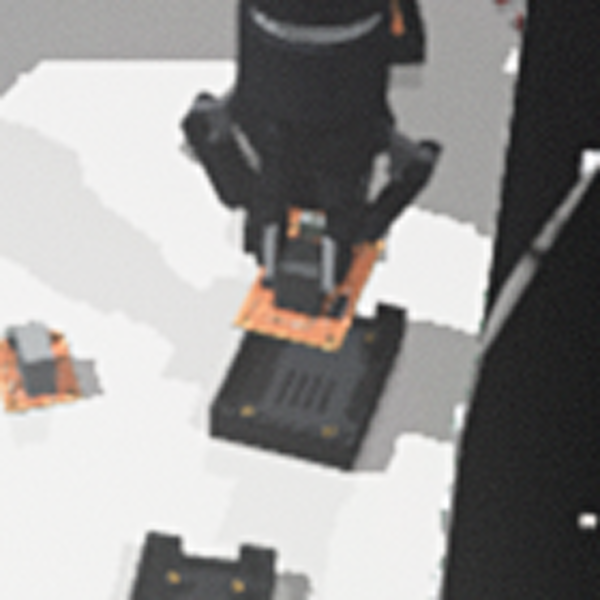

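The relay board is held level, with its back edge from (234,325) to (335,350) in the crop.

```bash
python3 -c "
from h import *
p=ray('side',[[284.6,225.8],[308.2,231.7]],.077)*1000
print(p.round(1),p.mean(0).round(1),'exp 566,-208.3')"
python3 -m jog '[[[-0.001,0.002,0.08,0,0,0,1],[-0.001,0.002,0.14,0,0,0,1],[-0.001,0.002,0.18,0,0,0,1],[-0.001,0.002,0.206,0,0,0,1],[-0.001,0.002,0.206,0,0,0,1]]]' | sed -n '2p;4p'
python3 -m jog '[[[0,0,0.003,0,0,0,1],[0,0,0.006,0,0,0,1],[0,0,0.006,0,0,0,1]]]'| sed -n '2p;4p'
```

```text
[[ 540.1 -197.1   77. ]
 [ 591.2 -219.8   77. ]] [ 565.6 -208.4   77. ] exp 566,-208.3
eef_pos: [0.579, -0.1786, 0.0317]
force: [-0.6, 1.0, -0.8]
eef_pos: [0.581, -0.1792, 0.0327]
force: [0.6, -0.6, -1.3]
```

```bash
python3 -m jog '[[[0,0,0.005,0,0,0,1],[0,0,0.009,0,0,0,1],[0,0,0.009,0,0,0,1]]]' | sed -n '2p;4p'
python3 -m jog '[[[0,0,0.003,0,0,0,1],[0,0,0.005,0,0,0,1],[0,0,0.005,0,0,0,1]]]' | sed -n '2p;4p'
```

```text
eef_pos: [0.5804, -0.1788, 0.029]
force: [0.9, -0.2, -1.5]
eef_pos: [0.5805, -0.1788, 0.0283]
force: [-3.7, 1.3, 5.7]
```

```bash
python3 -m jog '[[[0,0,0,0,0,0,0.2],[0,0,0,0,0,0,0],[0,0,0,0,0,0,-0.1],[0,0,0,0,0,0,-0.2],[0,0,0,0,0,0,-0.2]]]' | sed -n '2p;4p'
python3 -m jog '[[[0,0,-0.06,0,0,0,-0.2],[0,0,-0.15,0,0,0,-0.2],[0,0,-0.25,0,0,0,-0.2],[0,0,-0.25,0,0,0,-0.2],[0,0,-0.25,0,0,0,-0.2]]]'|sed -n 1,2p
python3 - <<'E'
from h import *
plan((432.1,-152.4,95,99.8))
E
```

```text
eef_pos: [0.5804, -0.1788, 0.0274]
force: [-0.7, -0.2, -0.8]
t: 18.22
eef_pos: [0.5818, -0.1796, 0.1047]
[-0.115, -0.494, 0.03, 0.002, 0.001, -0.369] len 152
```

```bash
python3 -m jog '[[[-0.115,-0.494,0.025,0,0,-0.369,-0.2],[-0.115,-0.494,0.025,0,0,-0.369,-0.2],[-0.115,-0.494,0.025,0,0,-0.369,-0.2],[-0.115,-0.494,0.025,0,0,-0.369,-0.2],[-0.115,-0.494,0.025,0,0,-0.369,-0.2]]]' >/dev/null
python3 -m jog '[[[0,0,0,0,0,0,-0.2],[0,0,0,0,0,0,-0.2],[0,0,0,0,0,0,-0.2]]]'|sed -n 1,3p
python3 - <<'E'
from h import *
im=np.hstack([cv2.resize(cams.camera(n)[:,:,::-1][r:r+90,c:c+90],(400,400),interpolation=cv2.INTER_CUBIC) for n,r,c in(("side",195,260),("top",140,260))])
cv2.imwrite("pics/s7.png",im)
plan((432.1,-152.4,16,99.8))
E
```

```text
t: 18.88
eef_pos: [0.4311, -0.1516, 0.0947]
orientation: [-2.028, -2.399, 0.0]
[-0.003, 0.003, 0.263, -0.0, -0.0, -0.001] len 79
```

View pics/s7.png

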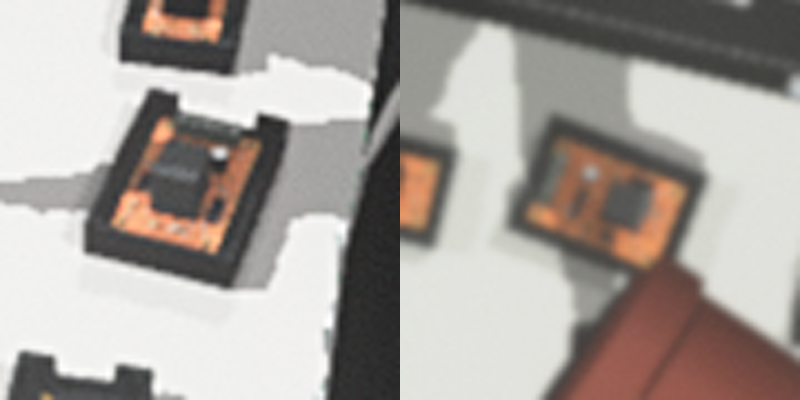

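The relay board is seated square and level, with the terminals at the slot (side crop 205,125). Next is the filter.

```bash
python3 -m jog '[[[-0.003,0.003,0.12,0,0,0,-0.2],[-0.003,0.003,0.2,0,0,0,-0.2],[-0.003,0.003,0.263,0,0,0,-0.2],[-0.003,0.003,0.263,0,0,0,-0.2],[-0.003,0.003,0.263,0,0,0,-0.2]]]'|sed -n '2p;4p'
python3 -m jog '[[[0,0,0,0,0,0,1],[0,0,0,0,0,0,1],[0,0,0,0,0,0,1],[0,0,0,0,0,0,1],[0,0,0,0,0,0,1]]]' 60 >/dev/null
python3 -m jog '[[[0,0,0,0,0,0,1],[0,0,0,0,0,0,1],[0,0,0,0,0,0,1]]]' 60
python3 -m jog '[[[0,0,-0.05,0,0,0,1],[0,0,-0.1,0,0,0,1],[0,0,-0.2,0,0,0,1],[0,0,-0.27,0,0,0,1],[0,0,-0.27,0,0,0,1]]]' >/dev/null
python3 -m jog '[[[0,0,0,0,0,0,1],[0,0,0,0,0,0,1]]]'
python3 - <<'E'
from h import *
plan((475,-245,95,88),(509.3,-343.1,95,76.1))
E
```

```text
eef_pos: [0.4313, -0.1517, 0.0155]
force: [-0.1, 0.6, 0.9]
t: 20.07
eef_pos: [0.4329, -0.153, 0.0179]
orientation: [2.023, 2.4, 0.0]
force: [-0.7, 0.3, 6.5]
grip_width: 0.0165
gripper_force: 59.6
t: 20.65
eef_pos: [0.4317, -0.1522, 0.0968]
orientation: [2.024, 2.402, -0.0]
force: [0.4, 0.1, -1.0]
grip_width: 0.0166
gripper_force: 58.7
[-0.329, 0.09, 0.006, 0.0, 0.0, 0.131] len 102
[-0.323, 0.126, 0.0, 0.0, -0.0, 0.132] len 104
```

```bash
python3 -m jog '[[[-0.329,0.09,0.006,0,0,0.131,1],[-0.329,0.09,0.006,0,0,0.131,1],[-0.329,0.09,0.006,0,0,0.131,1],[-0.329,0.09,0.006,0,0,0.131,1]]]' >/dev/null
python3 -m jog '[[[-0.325,0.126,0,0,0,0.132,1],[-0.325,0.126,0,0,0,0.132,1],[-0.325,0.126,0,0,0,0.132,1],[-0.325,0.126,0,0,0,0.132,1]]]' >/dev/null
python3 -m jog '[[[0,0,0,0,0,0,1],[0,0,0,0,0,0,1],[0,0,0,0,0,0,1]]]'
python3 - <<'E'
from h import *
im=cams.camera("side")[:,:,::-1];cv2.imwrite("pics/s8.png",cv2.resize(im[190:330,210:350],(600,600),interpolation=cv2.INTER_CUBIC))
plan((509.2,-343.7,33,76.1))
E
```

```text
t: 21.57
eef_pos: [0.509, -0.3422, 0.0948]
orientation: [-2.472, -1.936, 0.0]
force: [-0.6, 0.8, -0.5]
grip_width: 0.0163
gripper_force: 59.0
[-0.004, 0.001, 0.207, -0.0, -0.0, 0.001] len 62
```

View pics/s8.png

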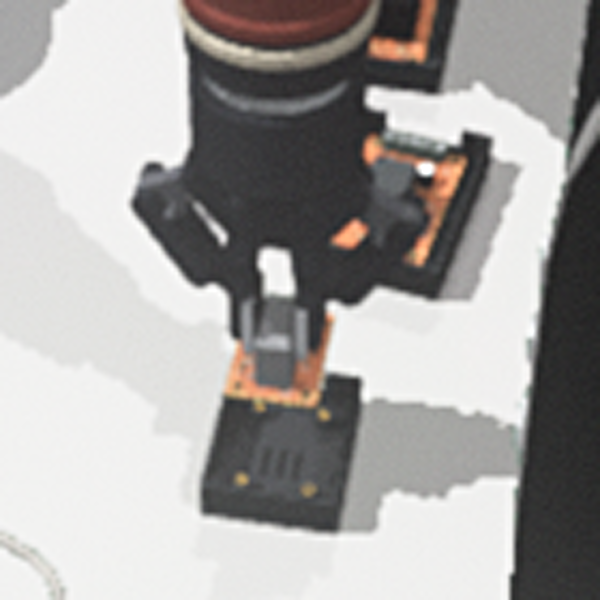

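The filter board is held level, with its back edge from (224,393) to (320,406) in the crop.

```bash
python3 -c "
from h import *
p=ray('side',[[262.3,281.7],[284.7,284.7]],.077)*1000
print(p.round(1),p.mean(0).round(1),'exp 503.5,-363.2')"
python3 -m jog '[[[-0.004,0.001,0.08,0,0,0,1],[-0.004,0.001,0.14,0,0,0,1],[-0.004,0.001,0.18,0,0,0,1],[-0.004,0.001,0.207,0,0,0,1],[-0.004,0.001,0.207,0,0,0,1]]]' | sed -n '2p;4p'
python3 -m jog '[[[0,0,0.003,0,0,0,1],[0,0,0.006,0,0,0,1],[0,0,0.006,0,0,0,1]]]'| sed -n '2p;4p'
```

```text
[[ 482.2 -357.1   77. ]
 [ 526.5 -367.8   77. ]] [ 504.3 -362.5   77. ] exp 503.5,-363.2
eef_pos: [0.5086, -0.3436, 0.0315]
force: [0.4, 0.2, -0.8]
eef_pos: [0.5099, -0.3454, 0.0324]
force: [0.5, -0.4, -0.9]
```

```bash
python3 -m jog '[[[0,0,0.005,0,0,0,1],[0,0,0.009,0,0,0,1],[0,0,0.009,0,0,0,1]]]' | sed -n '2p;4p'
python3 -m jog '[[[0,0,0.003,0,0,0,1],[0,0,0.005,0,0,0,1],[0,0,0.005,0,0,0,1]]]' | sed -n '2p;4p'
```

```text
eef_pos: [0.5094, -0.345, 0.0287]
force: [0.5, -0.0, -1.0]
eef_pos: [0.5095, -0.345, 0.0278]
force: [-1.1, 1.9, 5.1]
```

```bash
python3 -m jog '[[[0,0,0,0,0,0,0.2],[0,0,0,0,0,0,0],[0,0,0,0,0,0,-0.1],[0,0,0,0,0,0,-0.2],[0,0,0,0,0,0,-0.2]]]' | sed -n '2p;4p'
python3 -m jog '[[[0,0,-0.06,0,0,0,-0.2],[0,0,-0.15,0,0,0,-0.2],[0,0,-0.25,0,0,0,-0.2],[0,0,-0.35,0,0,0,-0.2],[0,0,-0.35,0,0,0,-0.2]]]'|sed -n 1,2p
python3 -m jog '[[[0,-0.4,-0.1,0,0,0,-0.2],[0,-0.4,-0.1,0,0,0,-0.2],[0,-0.4,-0.1,0,0,0,-0.2],[0,-0.4,-0.1,0,0,0,-0.2],[0,-0.4,-0.1,0,0,0,-0.2]]]'|sed -n 1,2p
python3 - <<'E'
from h import *
im=cams.camera("side")[:,:,::-1];cv2.imwrite("pics/s9.png",cv2.resize(im[110:360,210:400],(456,600),interpolation=cv2.INTER_CUBIC))
E
```

```text
eef_pos: [0.5094, -0.3449, 0.0271]
force: [-0.1, -0.4, 0.1]
t: 23.62
eef_pos: [0.5116, -0.3472, 0.1392]
t: 24.03
eef_pos: [0.3922, -0.3163, 0.1632]
```

View pics/s9.png

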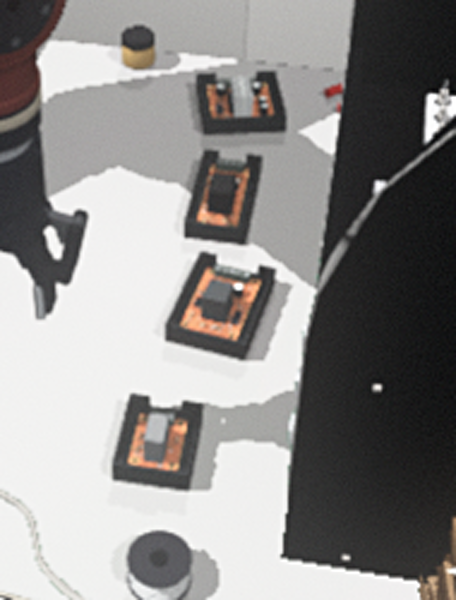

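All four boards are seated in their boxes, with the filter at (155,445). The jar and reel are untouched and the arm is clear, so I'll hand it in.

```bash
python3 -m jog '[[[0,0,0,0,0,0,-0.2],[0,0,0,0,0,0,-0.2],[0,0,0,0,0,0,-0.2]]]'|sed -n 1,2p; python3 -c "
from plant import robot
print(robot.job_done())"
```

```text
t: 24.33
eef_pos: [0.3935, -0.316, 0.1615]
the job is handed in; nothing more can be done
None
```

All four boards are in their own boxes, flat on the posts with their terminals at the cable slots; the jar and reel were not touched, and I handed the job in at 24 s (no verdict came back).

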